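Start and run home the screw cap of the pick canister

ROBOT

A 6-joint arm with a two-finger parallel gripper is mounted at the origin on the work surface. World frame = base frame: x ahead of the robot, y to its left, z up, the work surface at z = 0. Lengths are in mm, angles in rad, forces in N, time in s.
With the tool pointing down it reaches from about 275 to 825 mm from the base axis. Payload 4.9 kg.
Tool frame: the origin (TCP) lies midway between the tips of the shut fingers; the grasp point (between the pads) lies 19 mm behind it; z points along the fingers, y is the line along which they close (so a half turn about z gives the same grasp; the last joint's range is limited). The gripper opens to 85 mm and grips with 20 to 120 N. Pads are 22 mm wide; open, the fingers measure 114 mm over their backs; the gripper's body (76 mm by 85 mm) begins 54 mm behind the grasp point. The pads swing forward as they close: fully open they stand 13 mm farther back than shut.
Start: joints at [-1.437, 0.326, -0.193, 1.052, 0, 1.437], TCP at [145.547, -530.41, 231.281] pointing down, gripper open.
Joint ranges: [-2.65, 2.65], [-0.97, 1.79], [-1.3, 1.35], [-1.93, 2.1], [-1.47, 1.37], [-3.14, 3.14]. Speed limits (rad/s): [2.57, 2.57, 3.14, 3.14, 3.14, 3.14].

INTERFACE

Orientations are given as a unit quaternion [w, x, y, z].
In Python, from bench import manip gives the robot as it stands. The module is installed in compiled form; this text tells all that it offers.
- The arm moves only by the tool play_rows, never from a script. Its argument "increments" is one flat list of numbers, 5 for each row, row after row: the shift along the tool's x, y, z as a fraction of full scale, then the turn about the tool's z as a fraction of full scale, then the opening, from 0 (shut) to 1 (fully open). In form: [dx, dy, dz, twist, claw, dx, dy, dz, twist, claw, ...]. A call has 1 to 10 rows; each row shifts and turns the commanded pose from where the row before left it, along the tool's axes as they then stand; what a row does not reach is not made up. Full scale, the value 1, is 0.15 m for a shift and 8 degrees for a turn. A row lasts 1/8 s, in which the tool goes at most 62.5 mm and 10.7 degrees, less where a joint would pass 70% of its speed; a pose out of reach is approached as far as the arm can. A call with a number of a shift or a turn outside -1 to 1 is refused whole. A call with a gripper value outside its range is refused whole. The fingers move at their own pace and stop on an object; "newtons" is the grip in N (left out, the last holds). Time passes only in rows, so rows that do not move let the fingers close. It gives the time, the measured TCP pose, the force, the opening and the grip force at its end, in the units of the state.
- manip.sense(): the state, without advancing time (a new reading comes with each control period).
- manip.capture(name): name is "scene" or "side" or "wrist"; returns a dict with "frame" (400x640x3 uint8, red, green, blue), "intrinsics" (3x3 intrinsics, pixels), "extrinsics" (4x4, takes a point from camera to world coordinates); the wrist camera has in their place "mount" (4x4, takes a point from camera to tool coordinates, whose origin is the TCP and whose axes are the flange's). Camera axes: x right, y up, looking along -z (the intrinsics and any distortion apply to the point x, -y, -z); pixel columns grow to the right and rows downward; lengths in mm; the calibration is good to about 2 mm. A picture is of the moment at which its call begins: read the wrist's pose just before it. There is no depth.
- manip.sign_off(): hands the job in; it is judged then, once.
The state is a dict: "time": time; "joints": joint angles; "dq": joint speeds; "tau": joint torques, N m; "tool_pos": TCP position; "tcp_rot": TCP orientation; "force": force on the tool from outside, world axes, zero at the start; "moment": the same for the moment, N m; "opening": opening from 0.0 (shut) to 1.0 (fully open); "grasp_force": force on a finger pad.
Only numpy, scipy, OpenCV 4.12 (cv2) and the standard library are available. Lean on these libraries where they do the work, as an engineer would, in place of code of your own. Each camera call takes 0.05 s, during which the arm holds its last target. There are 200 camera calls.

TASK

Put the knurled brass screw cap on the canister: set it level on the neck, back it off gently anticlockwise until you feel its pins drop into the thread starts, then screw it clockwise until it is fully home and let go. Never force or jam it, since the threads are soft, and leave the picks and other stock where they lie.

Things in the scene. Friction and masses are not known exactly. Their poses are not given: they have to be found in the camera images.
- cap_center (a point): Centre (on the axis, half-way up) of the loose brass cap: round, knurled, 52 mm wide, 36 mm high, about 0.14 kg, standing mouth down on the counter, top closed and flat; z up. Open below: bore 45 mm wide, 22 mm deep. Grip its side, but leave the lowest 5 mm free for the canister's shoulder.
- cap: The same cap; origin at the centre of its lower rim. Four round pins 4 mm thick, 90 degrees apart, point inward from the skirt to 18.4 mm from the axis; their underside is 1 mm above the lower rim.
- neck_top (a point): On the canister's upright neck axis, level with the tops of its thread ridges, 76 mm above the counter. Height of the cap's centre above this point: 20.5 mm with the pins on the post tops, 17 mm on the ridges, 9 mm dropped into the thread starts, about 4.5 mm fully home. Start to home takes 0.8 to 1.3 rad clockwise. Cap against canister must stay below 35 N.
- neck_crown (a point): Top of the neck core, on its axis, 7 mm above the ridge tops. The core is 34 mm wide, its top 4 mm coned to 27 mm to guide the cap. Seen from above the thread is right-handed: the cap screws down clockwise. Pins still on the ridges jam against the posts if turned clockwise; turned anticlockwise (at most 1.4 rad) they drop into the gaps, and a little farther meet a post.
- shoulder (a point): Canister's shoulder, on the neck axis, 16 mm below the ridge tops. Each 90 degrees of thread, going anticlockwise: post 6 degrees wide, 3.5 mm above the ridge tops; flat-topped ridge, 56 degrees; gap (thread start), 28 degrees, floor 8 mm below the ridge tops. From the gap a groove runs clockwise under the ridge, falling 5 mm, to the post that stops the pin; pin play 1 to 1.5 mm.
- canister: Aluminium pick canister, screwed to the counter: round, 64 mm wide (foot 72 mm), shoulder 60 mm above the counter, four-start threaded neck on top, 42 mm wide over the threads. Origin at the centre of its underside. The angle at which the thread gaps stand differs each time and no reading tells it: find it by feel (or by sight).
- pearl_pick_a: A loose bystander; leave it where it lies. Origin at the centre of its underside. Mother-of-pearl pick, rounded teardrop 30 x 25 mm, 4 mm thick.
- pearl_pick_b: A loose bystander; leave it where it lies. Origin at the centre of its underside. A second mother-of-pearl pick, 30 x 25 mm, 4 mm thick.
- bone_pick: A loose bystander; leave it where it lies. Origin at the centre of its underside. Carved bone pick, 30 x 25 mm, 5 mm thick.
- thumb_pick: A loose bystander; leave it where it lies. Origin at the centre of its underside. Silver thumb pick: a standing ring 20 mm across and 12 mm high with a short blade.
- pickup_cover: A loose bystander; leave it where it lies. Origin at the centre of its underside. Chrome pickup cover, 38 x 69 mm, 18 mm high.
- tuning_machine: A loose bystander; leave it where it lies. Origin at the centre of its underside. Gold-plated tuning machine, about 44 x 42 mm, 14 mm high.
Things that resemble listed ones, but are neither listed nor needed, are in the scene too. Of the things like the cap, leave any that is turquoise; of the rest the larger one is meant.

How it is judged (in metres and radians):
On the way:
1. the cap sits level on the neck with its pins dropped into the thread starts (centre 7 to 11 mm above neck_top) (horizontal distance between cap_center and neck_top below 0.003 m and angle between cap_center's own z axis and vertical below 0.1 rad and z of cap_center in the frame of neck_top between 0.007 and 0.011 m), for 0.1 s.
At the end, for the whole second after the job is handed in: The cap is screwed home: its centre less than 6 mm above neck_top (fully home is 4.5 mm), within 3 mm of the neck's axis, tilted less than 0.1 rad, at rest and released (horizontal distance between cap_center and neck_top below 0.003 m and angle between cap_center's own z axis and vertical below 0.1 rad and z of cap_center in the frame of neck_top between 0.002 and 0.006 m and linear speed of cap below 0.01 m/s and contact force between cap and the fingers below 0.1 N); the robot touches nothing.
It fails at once if the cap is forced: more than 35 N between cap and canister (jammed, cross-threaded or pressed down hard) (contact force between cap and canister above 35 N).
It fails at once if a bystander is moved by more than 20 mm (distance of any of pearl_pick_a, pearl_pick_b, bone_pick, thumb_pick, pickup_cover, tuning_machine from where it was at the start of the episode above 0.02 m).
It also fails if it takes over 67 s, if anything falls off the work surface, if the arm or the gripper's body presses on something with over 40 N, if the wrist force passes 120 N, or if a joint passes its speed limit or range.

## Working session

There is one attempt and no reset: what is moved stays moved. The work goes in short steps, Python scripts to look and compute and a tool call to move; the robot and the scene stay as the last step left them, time stands still between calls to the robot, and variables do not carry over. Pictures are saved under pics/ and viewed, at most 10 in all, crops included, and the job is handed in when it is done.

Besides the shell and the picture viewer there is one more tool, called as name(argument=value, ...), one argument or row to a line, values as JSON. play_rows: Moves the arm, as the interface text tells. Its arguments: {"type":"object","properties":{"increments":{"type":"array"},"newtons":{"type":"number"}},"required":["increments"]}

```bash
mkdir -p pics
cat > h.py <<'E'
from bench import manip
import numpy as np, cv2
def snap(n,f):
    s=manip.sense(); c=manip.capture(n); cv2.imwrite('pics/'+f+'.png',c['frame'][:,:,::-1])
    np.savez('pics/'+f+'.npz',K=c['intrinsics'],E=c.get('extrinsics',c.get('mount')),p=s['tool_pos'],q=s['tcp_rot']); return c
E
python3 - <<'E'
from h import *
for n in('scene','side','wrist'):
    c=snap(n,n+'0'); print(n,[k for k in c],c['intrinsics'].tolist(),np.round(c.get('extrinsics',c.get('mount')),3).tolist())
s=manip.sense(); print(s)
E
```

```text
scene ['frame', 'intrinsics', 'extrinsics'] [[499.8211271736799, 0.0, 320.8091806354229], [0.0, 499.8211271736799, 195.34927163103174], [0.0, 0.0, 1.0]] [[0.733, -0.459, 0.502, 1133.657], [0.68, 0.503, -0.534, -587.413], [-0.007, 0.732, 0.681, 848.53], [0.0, 0.0, 0.0, 1.0]]
side ['frame', 'intrinsics', 'extrinsics'] [[410.1627876247073, 0.0, 322.0559290900244], [0.0, 410.1627876247073, 201.97344881710634], [0.0, 0.0, 1.0]] [[-0.886, 0.247, -0.392, 209.813], [-0.463, -0.472, 0.75, 687.226], [0.001, 0.846, 0.533, 557.583], [0.0, 0.0, 0.0, 1.0]]
wrist ['frame', 'intrinsics', 'mount'] [[304.27883011460744, 0.0, 319.79170449590913], [0.0, 304.27883011460744, 202.13004073051863], [0.0, 0.0, 1.0]] [[0.001, 0.951, 0.309, 79.802], [1.0, -0.001, -0.0, 0.175], [0.0, 0.309, -0.951, -142.239], [0.0, 0.0, 0.0, 1.0]]
{'time': 0.15, 'joints': array([-1.43721411e+00,  3.26788560e-01, -1.93324261e-01,  1.05199478e+00,
        2.12145347e-05,  1.43661464e+00]), 'dq': array([-0.00018855, -0.00183711,  0.00185558,  0.00071088, -0.00097405,
       -0.00048602]), 'tau': array([ 2.43728582e-04, -4.43704534e+01,  2.62664455e+01,  1.05340904e-02,
       -1.65006850e-04,  7.36397226e-06]), 'tool_pos': array([ 145.48673858, -529.96978712,  230.68494268]), 'tcp_rot': array([-6.55634808e-04,  9.91050979e-01,  1.33482313e-01,  1.08037833e-05]), 'force': array([-0.74551033,  1.51041662, -0.30242263]), 'moment': array([-0.00139153, -0.04203846,  0.03195958]), 'grasp_force': 0.0, 'opening': 1.0004315140674775}
```

View pics/scene0.png

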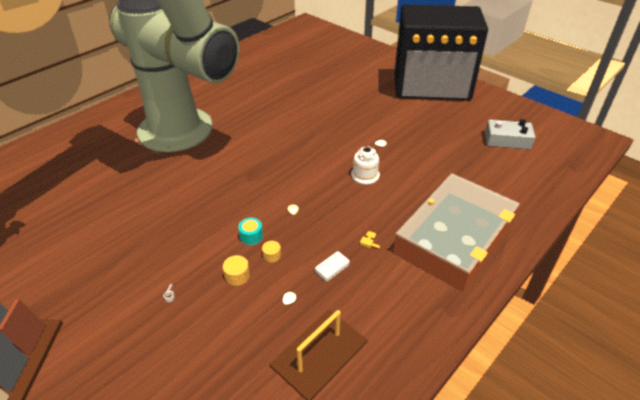

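View pics/side0.png

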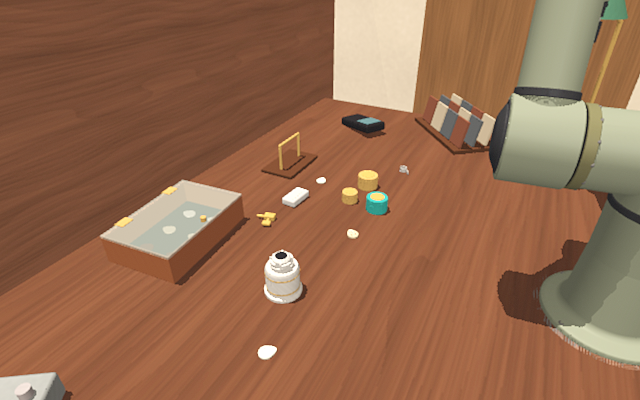

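The scene picture shows the large brass cap at (236,270), a small brass one at (271,252), a turquoise one at (250,231) and the canister at (366,165). In the side picture the cap is at (368,181) and the canister at (283,275), with its crown dark spot at (281,256).

```bash
cat >> h.py <<'E'
from scipy.spatial.transform import Rotation as R
def ray(f,u,v):
    d=np.load('pics/'+f+'.npz'); K,E=d['K'],d['E']
    if 'wrist' in f:
        T=np.eye(4); q=d['q']; T[:3,:3]=R.from_quat([q[1],q[2],q[3],q[0]]).as_matrix(); T[:3,3]=d['p']; E=T@E
    r=E[:3,:3]@np.array([(u-K[0,2])/K[0,0],-(v-K[1,2])/K[1,1],-1]); return E[:3,3],r
def onz(f,u,v,z):
    o,r=ray(f,u,v); return o+r*(z-o[2])/r[2]
def tri(*a):
    A=np.zeros((3,3));b=np.zeros(3)
    for x in a:
        o,r=ray(*x); r=r/np.linalg.norm(r); P=np.eye(3)-np.outer(r,r); A+=P;b+=P@o
    return np.linalg.solve(A,b)
E
python3 - <<'E'
from h import *
for f,w in(('scene0',(236,270)),('side0',(368,181))):
    im=cv2.imread(f'pics/{f}.png'); h=cv2.cvtColor(im,cv2.COLOR_BGR2HSV)
    m=cv2.inRange(h,(15,110,110),(32,255,255))
    n,l,st,c=cv2.connectedComponentsWithStats(m)
    for i in range(1,n):
        if st[i,4]>60: print(f,st[i],c[i].round(1),onz(f,*c[i],22).round(1))
for f,p in(('scene0',(367,150)),('side0',(281,256))): print(onz(f,*p,83))
print(tri(('scene0',367,150),('side0',281,256)))
ims=[cv2.resize(cv2.imread(f'pics/{f}.png')[y-40:y+40,x-50:x+50],None,fx=4,fy=4,interpolation=cv2.INTER_CUBIC) for f,x,y in(('scene0',366,165),('side0',283,275))]
cv2.imwrite('pics/can.png',np.hstack(ims))
E
```

```text
scene0 [   0    0  118   83 6750] [48.8 32.2] [-849.8   30.8   22. ]
scene0 [203   0  19   7  65] [209.8   1.8] [-626.6  618.7   22. ]
scene0 [ 207    0   88   26 1532] [249.6  10.1] [-437.9  673.3   22. ]
scene0 [601   0  23   6  82] [614.9   1.7] [ 621.8 1737.    22. ]
scene0 [371   6  28  28 427] [386.4  20.2] [ 32.5 965.6  22. ]
scene0 [270  12  25  13  81] [282.1  19. ] [-278.2  702.2   22. ]
scene0 [ 480   31  122   70 4316] [545.   62.9] [ 636.4 1052.    22. ]
scene0 [   0   43  136   92 5670] [63.  85.9] [-434.2 -119.2   22. ]
scene0 [598  58  27  35 183] [611.1  73. ] [ 825.6 1131.3   22. ]
scene0 [  0  81 139  64 688] [ 66.3 113. ] [-278.3 -186.4   22. ]
scene0 [ 543  175   84  118 1773] [588.5 220.1] [1034.6  413.3   22. ]
scene0 [499 209  16  15 142] [506.8 215.6] [889.7 300.7  22. ]
scene0 [243 221  14  10 119] [249.5 225.5] [ 473.  -123.6   22. ]
scene0 [360 231  20  18 219] [368.8 240.2] [702.   25.2  22. ]
scene0 [262 240  19  23 354] [271.2 250.7] [ 565.  -141.8   22. ]
scene0 [470 247  18  16 167] [478.7 253.9] [900.9 153.8  22. ]
scene0 [222 255  28  31 682] [235.8 269.8] [ 548.9 -227.9   22. ]
scene0 [ 435  297   98  103 2776] [485.6 350.8] [1027.2  -41.9   22. ]
scene0 [296 310  45  63 560] [317.8 335.6] [ 781.7 -225.2   22. ]
side0 [585  20  39  83 518] [606.1  59.8] [  -96.5 -2084.9    22. ]
side0 [278 132  22  38 223] [288.1 147.8] [ 842.9 -298.    22. ]
side0 [358 170  20  21 382] [367.4 180.1] [ 546.9 -221.2   22. ]
side0 [161 186  16   8  68] [168.6 190. ] [979.2  64.8  22. ]
side0 [342 187  16  18 254] [349.5 195.5] [ 556.6 -126.2   22. ]
side0 [371 194  13   6  66] [377.  196.4] [ 493.8 -154.3   22. ]
side0 [256 212  20  14 175] [266.9 217.8] [684.5  52.7  22. ]
side0 [114 217  19  10  96] [122.7 221.6] [966.5 217.9  22. ]
[541.56570163 211.64646366  83.        ]
[539.63017787 214.39875795  83.        ]
[540.54566065 213.0540613   81.6614644 ]
```

View pics/can.png

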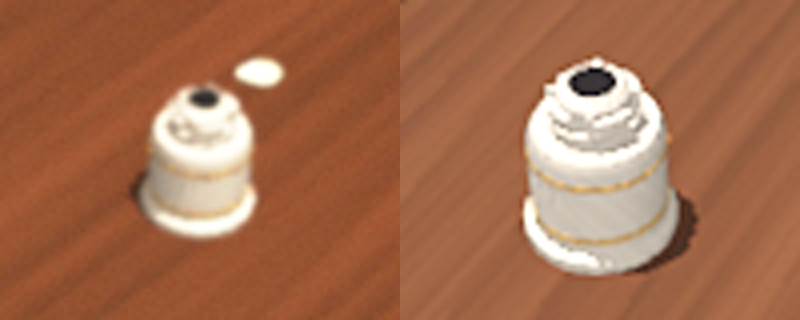

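The enlarged crops show the canister with its dark bore top at (367,150) in the scene picture and (281,256) in the side one. The crown triangulates to about (541,213,82), against an expected z of 83, so that fits. The cap is near (548,-224). I'll look over the canister with the wrist camera first, turning the tool on the way.

```bash
cat >> h.py <<'E'
def rows(goal,n,tw=0.,claw=1,start=None):
    "tool-frame rows for world goal xyz, n rows, tw total deg turn about tool z"
    s=manip.sense(); q=s['tcp_rot']; M=R.from_quat([q[1],q[2],q[3],q[0]]).as_matrix()
    st=(np.array(goal)-s['tool_pos'])/n; out=[]
    for i in range(n):
        out+=[*(M.T@st/150).round(3)+0.,round(tw/n/8,3),claw]; M=M@R.from_euler('z',tw/n,degrees=True).as_matrix()
    for i in range(0,len(out),50): print([float(x) for x in out[i:i+50]])
def st():
    s=manip.sense(); q=s['tcp_rot']; M=R.from_quat([q[1],q[2],q[3],q[0]]).as_matrix()
    print('t',round(s['time'],2),'p',s['tool_pos'].round(1),'yaw',np.degrees(np.arctan2(M[1,0],M[0,0])).round(1),'F',s['force'].round(1),'M',s['moment'].round(2),'q',s['joints'].round(2),'op',round(s['opening'],3),'g',round(s['grasp_force'],1)); return s
E
python3 -c "
from h import *
rows([541,213,235],16,-96); st()"
```

```text
[0.241, -0.255, -0.001, -0.75, 1.0, 0.266, -0.228, -0.001, -0.75, 1.0, 0.289, -0.199, -0.001, -0.75, 1.0, 0.308, -0.168, -0.001, -0.75, 1.0, 0.324, -0.135, -0.001, -0.75, 1.0, 0.336, -0.1, -0.001, -0.75, 1.0, 0.345, -0.065, -0.001, -0.75, 1.0, 0.35, -0.028, -0.001, -0.75, 1.0, 0.351, 0.008, -0.001, -0.75, 1.0, 0.348, 0.045, -0.001, -0.75, 1.0]
[0.341, 0.081, -0.001, -0.75, 1.0, 0.331, 0.116, -0.001, -0.75, 1.0, 0.317, 0.15, -0.001, -0.75, 1.0, 0.299, 0.183, -0.001, -0.75, 1.0, 0.279, 0.213, -0.001, -0.75, 1.0, 0.255, 0.241, -0.001, -0.75, 1.0]
t 0.15 p [ 145.5 -530.   230.7] yaw 15.3 F [-0.7  1.5 -0.3] M [-0.   -0.04  0.03] q [-1.44  0.33 -0.19  1.05  0.    1.44] op 1.0 g 0.0
```

play_rows(
  increments=[0.24,-0.255,0,-0.75,1,0.265,-0.23,0,-0.75,1,0.29,-0.2,0,-0.75,1,0.31,-0.17,0,-0.75,1,0.325,-0.135,0,-0.75,1,0.335,-0.1,0,-0.75,1,0.345,-0.065,0,-0.75,1,0.35,-0.03,0,-0.75,1,0.35,0.01,0,-0.75,1,0.35,0.045,0,-0.75,1],
)

```text
time: 1.4
tool_pos: [393.4, -63.3, 231.4]
tcp_rot: [0.0, 0.791, 0.612, 0.0]
force: [1.2, -0.4, -0.1]
opening: 0.999
grasp_force: 0.0
```

play_rows(
  increments=[0.34,0.08,0,-0.75,1,0.33,0.115,0,-0.75,1,0.315,0.15,0,-0.75,1,0.3,0.185,0,-0.75,1,0.28,0.215,0,-0.75,1,0.255,0.24,0,-0.75,1,0,0,0,0,1,0,0,0,0,1],
)

```text
time: 2.4
tool_pos: [540.4, 213.2, 230.6]
tcp_rot: [-0.0, 0.564, 0.826, -0.001]
force: [-0.2, -0.5, 0.0]
opening: 1.004
grasp_force: 0.0
```

```bash
python3 -c "
from h import *
st(); snap('wrist','wrist1')"
```

```text
t 2.4 p [540.4 213.2 230.6] yaw 111.3 F [-0.2 -0.5  0. ] M [-0.03  0.02  0.01] q [ 0.25  0.39 -0.11  1.08 -0.    1.45] op 1.004 g 0.0
```

View pics/wrist1.png

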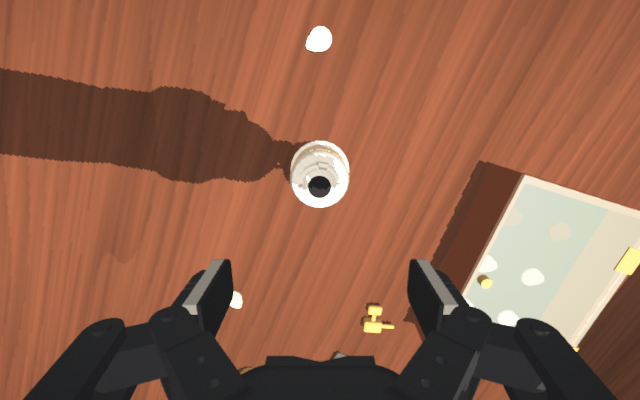

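The wrist picture shows the canister with its dark bore top at (319,187), between the fingers and ahead of them, and a pick at (319,39).

Run:
```python
from h import *
im=cv2.imread('pics/wrist1.png'); g=im.max(2)
m=(g<90).astype(np.uint8); m[:165]=0;m[215:]=0;m[:,:295]=0;m[:,345:]=0
n,l,s,c=cv2.connectedComponentsWithStats(m); i=1+s[1:,4].argmax(); print(s[i],c[i],onz('wrist1',*c[i],83))
m=(im.min(2)>130).astype(np.uint8); m[:130]=0;m[220:]=0;m[:,:280]=0;m[:,360:]=0
p=cv2.findNonZero(m); c2,r=cv2.minEnclosingCircle(p); print(c2,r,cv2.boundingRect(p))
o,_=ray('wrist1',0,0);print(o, onz('wrist1',*c2,0))
a=tri(('wrist1',*c[i]),('scene0',367,150),('side0',281,256)); print(a)
cv2.imwrite('pics/crop1.png',cv2.resize(im[130:220,270:370],None,fx=6,fy=6,interpolation=cv2.INTER_CUBIC))
```

```text
[309 176  22  21 353] [319.07082153 186.16147309] [539.51253502 214.32565494  83.        ]
(319.0, 173.5) 33.871177673339844 (290, 140, 60, 68)
[512.14656767 287.23583359 372.85384625] [541.31219822 208.66523692   0.        ]
[540.08582403 213.57454014  81.55887057]
```

View pics/crop1.png

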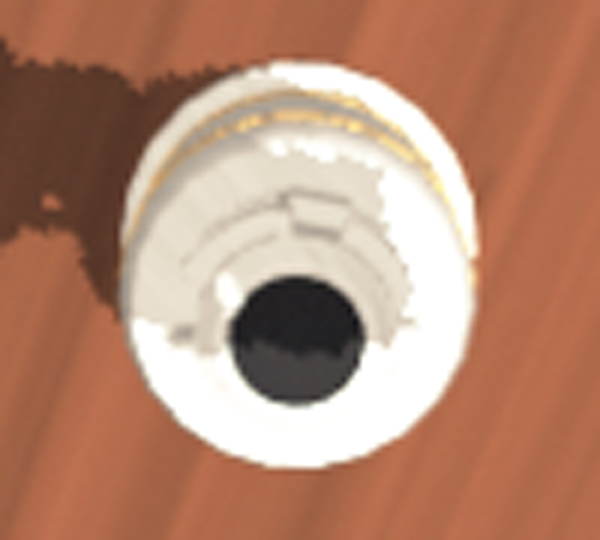

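```bash
python3 -c "
from h import *
rows([548,-224,184],8,0)"
```

```text
[-0.341, -0.126, 0.039, 0.0, 1.0, -0.341, -0.126, 0.039, 0.0, 1.0, -0.341, -0.126, 0.039, 0.0, 1.0, -0.341, -0.126, 0.039, 0.0, 1.0, -0.341, -0.126, 0.039, 0.0, 1.0, -0.341, -0.126, 0.039, 0.0, 1.0, -0.341, -0.126, 0.039, 0.0, 1.0, -0.341, -0.126, 0.039, 0.0, 1.0]
```

play_rows(
  increments=[-0.34,-0.125,0.04,0,1,-0.34,-0.125,0.04,0,1,-0.34,-0.125,0.04,0,1,-0.34,-0.125,0.04,0,1,-0.34,-0.125,0.04,0,1,-0.34,-0.125,0.04,0,1,-0.34,-0.125,0.04,0,1,-0.34,-0.125,0.04,0,1,0,0,0,0,1,0,0,0,0,1],
)

```text
time: 3.7
tool_pos: [548.8, -221.4, 183.4]
tcp_rot: [-0.0, 0.565, 0.825, 0.0]
force: [-0.1, 0.3, 0.0]
opening: 1.006
grasp_force: 0.0
```

Run:
```python
from h import *
st(); snap('wrist','wrist2')
im=cv2.imread('pics/wrist2.png'); h=cv2.cvtColor(im,cv2.COLOR_BGR2HSV)
m=cv2.inRange(h,(12,90,90),(34,255,255))
n,l,s,c=cv2.connectedComponentsWithStats(m)
for i in range(1,n):
    if s[i,4]>150: print(s[i],c[i].round(1),onz('wrist2',*c[i],36).round(1))
```

```text
t 3.7 p [ 548.8 -221.4  183.4] yaw 111.2 F [-0.1  0.3  0. ] M [-0.01  0.04  0.02] q [-0.51  0.44 -0.15  0.98  0.    0.69] op 1.006 g 0.0
[341  86  44  45 299] [358.2 106.9] [ 554.2 -137.7   36. ]
[ 290  158   54   58 1477] [316.3 178.6] [ 542.7 -213.9   36. ]
[ 532  230   64   96 1436] [566.  276.2] [ 834.9 -217.    36. ]
[487 300  28  27 254] [499.3 313.6] [ 793.1 -285.3   36. ]
```

View pics/wrist2.png

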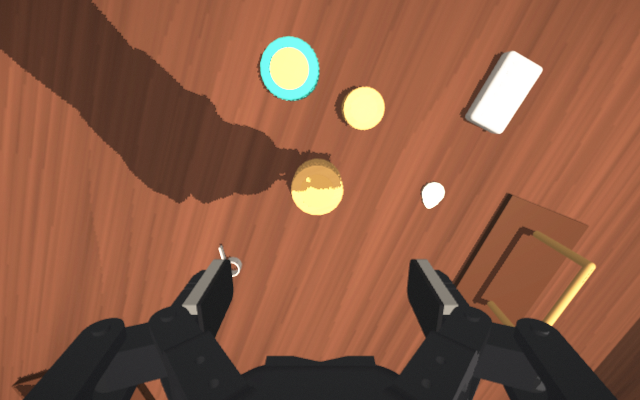

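The wrist picture shows the large brass cap with its top at about (318,190), the small brass cap at (363,108), the turquoise cap at (290,68), the thumb pick at (230,265) and a pick at (433,194). I'll fit the top's circle and check finger clearance.

```bash
cat >> h.py <<'E'
from scipy.optimize import least_squares
def captop(f,seed,zt,box=45,vmin=None):
    im=cv2.imread(f'pics/{f}.png'); h=cv2.cvtColor(im,cv2.COLOR_BGR2HSV)
    m=cv2.inRange(h,(18,90,165),(34,255,255))   # bright lit brass
    k=np.zeros_like(m); cv2.circle(k,seed,box,255,-1); m&=k
    cs,_=cv2.findContours(m,cv2.RETR_EXTERNAL,cv2.CHAIN_APPROX_NONE); c=max(cs,key=cv2.contourArea)[:,0].astype(float)
    c=c[c[:,1]>seed[1]+2]               # lower (lit) rim of the top
    P=np.array([onz(f,*p,zt)[:2] for p in c])
    r=least_squares(lambda v:np.hypot(*(P-v[:2]).T)-v[2],[*P.mean(0),26],loss='soft_l1'); return r.x,len(c),np.sqrt(2*r.cost/len(c))
E
python3 - <<'E'
from h import *
print(captop('wrist2',(318,190),36))
print('thumb',onz('wrist2',230,265,6),'pick',onz('wrist2',433,194,3),'scene',onz('scene0',168,296,6))
E
```

```text
(array([ 547.47872353, -224.85862572,   25.02162119]), 127, np.float64(0.3045393787157844))
thumb [ 487.52322473 -355.69470021    6.        ] pick [ 671.81315009 -190.94432365    3.        ] scene [ 487.66905052 -358.60153731    6.        ]
```

```bash
python3 -c "
from h import *
rows([547.5,-224.9,183.4],1,0)"
```

```text
[-0.023, -0.02, 0.001, 0.0, 1.0]
```

play_rows(
  increments=[-0.023,-0.02,0.2,0,1,0,0,0.3,0,1,0,0,0.3,0,1,0,0,0.2,0,1,0,0,0.1,0,1,0,0,0.07,0,1,0,0,0,0,1,0,0,0,0,1],
)

```text
time: 4.75
tool_pos: [549.2, -225.8, 8.9]
tcp_rot: [0.001, 0.564, 0.826, 0.0]
force: [0.2, -0.7, 0.4]
opening: 0.999
grasp_force: 0.0
```

play_rows(
  increments=[0,0,0,0,0.6,0,0,0,0,0.55,0,0,0,0,0.5,0,0,0,0,0.4,0,0,0,0,0.4,0,0,0,0,0.4,0,0,0,0,0.4],
  newtons=35,
)

```text
time: 5.62
tool_pos: [548.8, -225.8, 8.6]
tcp_rot: [0.001, 0.564, 0.826, -0.0]
force: [-2.7, -0.0, 7.1]
opening: 0.596
grasp_force: 36.0
```

```bash
python3 -c "
from h import *
st()"
```

```text
t 5.62 p [ 548.8 -225.8    8.6] yaw 111.3 F [-2.7 -0.   7.1] M [ 0.07  0.25 -0.02] q [-0.51  0.63 -0.33  0.61 -0.    0.68] op 0.596 g 36.0
```

play_rows(
  increments=[0,0,-0.05,0,0.4,0,0,-0.1,0,0.4,0,0,-0.2,0,0.4,0,0,-0.2,0,0.4,0,0,-0.2,0,0.4,0,0,0,0,0.4,0,0,0,0,0.4,0,0,0,0,0.4],
)

```text
time: 6.62
tool_pos: [547.5, -224.9, 118.9]
tcp_rot: [-0.001, 0.564, 0.826, -0.0]
force: [0.1, -0.5, -1.9]
opening: 0.599
grasp_force: 36.8
```

Run:
```python
from h import *
s=st(); snap('wrist','wrist3'); snap('side','side3');snap('scene','scene3')
```

```text
t 6.62 p [ 547.5 -224.9  118.9] yaw 111.3 F [ 0.1 -0.5 -1.9] M [-0.01 -0.06 -0.02] q [-0.51  0.5  -0.23  0.84  0.    0.68] op 0.599 g 36.8
```

View pics/wrist3.png

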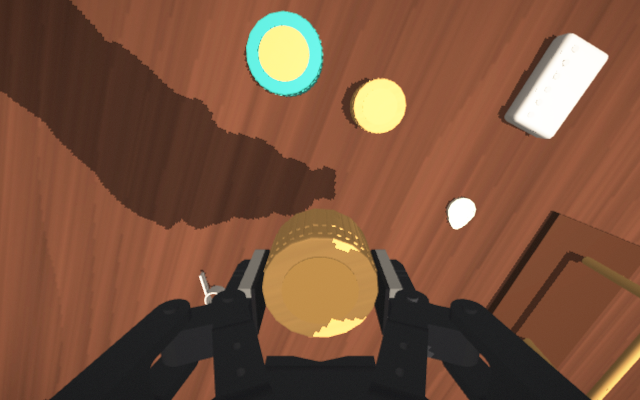

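The wrist picture shows the cap held between the pads, its top disc about (320,286) with left and right edges at x = 263 and 378 and bottom at 338. I'll fit it to get the offset between cap and TCP as this camera sees it.

Run:
```python
from h import *
f='wrist3'; im=cv2.imread('pics/wrist3.png'); h=cv2.cvtColor(im,cv2.COLOR_BGR2HSV)
m=cv2.inRange(h,(12,90,100),(34,255,255)); k=np.zeros_like(m); cv2.circle(k,(320,285),64,255,-1); m&=k
cs,_=cv2.findContours(m,cv2.RETR_EXTERNAL,cv2.CHAIN_APPROX_NONE); c=max(cs,key=cv2.contourArea)[:,0].astype(float)
c=c[c[:,1]>292]; print(len(c))
for zt in(145.,147.):
    P=np.array([onz(f,*p,zt)[:2] for p in c])
    r=least_squares(lambda v:np.hypot(*(P-v[:2]).T)-v[2],[*P.mean(0),26],loss='soft_l1'); print(zt,r.x,np.sqrt(2*r.cost/len(c)))
    q=np.load('pics/wrist3.npz'); d=r.x[:2]-q['p'][:2]; y=np.radians(111.3); print('tool x,y',d@[np.cos(y),np.sin(y)],d@[np.sin(y),-np.cos(y)])
```

```text
143
145.0 [ 547.85557251 -224.42434082   25.38259588] 0.18847314244373128
tool x,y 0.2575814898095312 0.5260784217557058
147.0 [ 547.36394684 -223.16403416   24.94624143] 0.18530402426637213
tool x,y 1.6103817779255098 0.5258430427835107
```

```bash
python3 -c "
from h import *
rows([539.5,212.8,118.9],9,0,.4)"
```

```text
[0.304, 0.112, 0.001, 0.0, 0.4, 0.304, 0.112, 0.001, 0.0, 0.4, 0.304, 0.112, 0.001, 0.0, 0.4, 0.304, 0.112, 0.001, 0.0, 0.4, 0.304, 0.112, 0.001, 0.0, 0.4, 0.304, 0.112, 0.001, 0.0, 0.4, 0.304, 0.112, 0.001, 0.0, 0.4, 0.304, 0.112, 0.001, 0.0, 0.4, 0.304, 0.112, 0.001, 0.0, 0.4]
```

play_rows(
  increments=[0.2,0.072,0,0,0.4,0.3,0.11,0,0,0.4,0.3,0.11,0,0,0.4,0.3,0.11,0,0,0.4,0.3,0.11,0,0,0.4,0.3,0.11,0,0,0.4,0.3,0.11,0,0,0.4,0.3,0.11,0,0,0.4,0.3,0.11,0,0,0.4,0.136,0.056,0,0,0.4],
)

```text
time: 8.02
tool_pos: [539.3, 214.1, 119.8]
tcp_rot: [-0.0, 0.563, 0.827, -0.0]
force: [0.2, -1.0, -1.9]
opening: 0.598
grasp_force: 36.8
```

play_rows(
  increments=[0,0,0.05,0,0.4,0,0,0.05,0,0.4,0,0,0,0,0.4,0,0,0,0,0.4],
)

```text
time: 8.52
tool_pos: [540.0, 210.8, 105.2]
tcp_rot: [-0.0, 0.565, 0.825, -0.0]
force: [0.3, 0.7, -1.0]
opening: 0.595
grasp_force: 36.8
```

Run:
```python
from h import *
s=st(); snap('side','side4');snap('scene','scene4')
ims=[cv2.resize(cv2.imread(f'pics/{f}.png')[y-50:y+50,x-50:x+50],None,fx=4,fy=4,interpolation=cv2.INTER_CUBIC) for f,x,y in(('scene4',366,150),('side4',283,260))]
cv2.imwrite('pics/can4.png',np.hstack(ims)); rows([539.5,212.8,103.9],1)
```

```text
t 8.53 p [540.  210.8 105.2] yaw 111.2 F [ 0.3  0.7 -1. ] M [-0.01 -0.01  0.03] q [ 0.24  0.49 -0.29  0.79 -0.    1.44] op 0.595 g 36.8
[0.011, -0.001, 0.011, 0.0, 1.0]
```

View pics/can4.png

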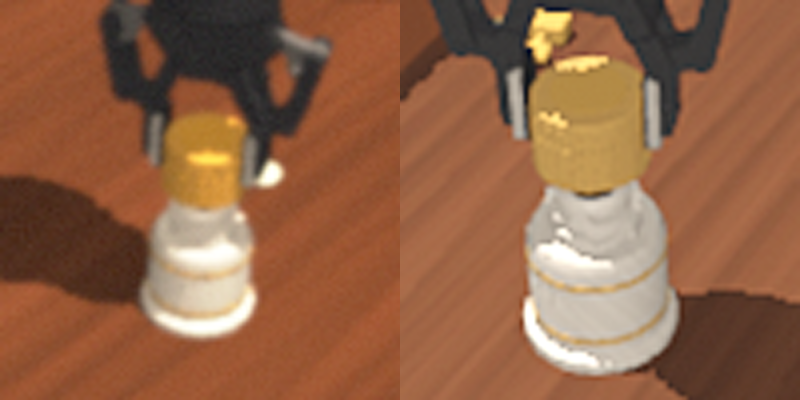

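The crops show the cap right above the neck: about (204,160) over the canister axis (200) in the scene view, and about (589,125) against the canister axis near (596) in the side view. The arm was still swaying, so I'll let it settle and measure again.

play_rows(
  increments=[0,0,0,0,0.4,0,0,0,0,0.4,0,0,0,0,0.4,0,0,0,0,0.4],
)

```text
time: 9.12
tool_pos: [539.9, 212.0, 105.3]
tcp_rot: [0.0, 0.564, 0.826, 0.0]
force: [0.0, 0.2, -0.7]
opening: 0.6
grasp_force: 36.8
```

Run:
```python
from h import *
st()
def runs(m,rows_):  # mid and width per row
    o=[]
    for v in rows_:
        x=np.flatnonzero(m[v]); 
        if len(x): o.append((v,x.min(),x.max(),(x.min()+x.max())/2))
    return o
for n,x0,y0 in(('scene',366,165),('side',283,275)):
    snap(n,n+'5'); st()
    im=cv2.imread(f'pics/{n}5.png'); h=cv2.cvtColor(im,cv2.COLOR_BGR2HSV)
    m=cv2.inRange(h,(17,110,80),(34,255,255)); k=np.zeros_like(m); k[y0-65:y0-10,x0-25:x0+25]=255; m&=k
    nn,l,s,c=cv2.connectedComponentsWithStats(m); i=1+s[1:,4].argmax(); print(n,s[i],c[i])
    m=(l==i).astype(np.uint8); print(runs(m,range(s[i,1],s[i,1]+s[i,3],3)))
    # canister outline from first picture
    im=cv2.imread(f'pics/{n}0.png'); h=cv2.cvtColor(im,cv2.COLOR_BGR2HSV); w=((h[:,:,1]<90)&(h[:,:,2]>110)).astype(np.uint8)
    w[:,:x0-25]=0; w[:,x0+25:]=0; print(runs(w,range(y0-5,y0+15,3)))
    # projection of axis points
    d=np.load(f'pics/{n}5.npz'); 
    for p in([540,213.6,30],[540,213.6,83],[540,213.6,114]):
        E=np.linalg.inv(d['E']); c=E[:3,:3]@p+E[:3,3]; print(p,(d['K'][0,2]+d['K'][0,0]*c[0]/-c[2]).round(2),(d['K'][1,2]+d['K'][1,1]*c[1]/c[2]).round(2))
```

```text
t 9.12 p [539.9 212.  105.3] yaw 111.4 F [ 0.   0.2 -0.7] M [-0.06  0.05  0.03] q [ 0.25  0.49 -0.29  0.79  0.    1.44] op 0.6 g 36.8
t 9.18 p [539.8 211.9 105.3] yaw 111.3 F [-0.   0.5 -1.1] M [0.01 0.01 0.02] q [ 0.25  0.49 -0.29  0.79 -0.    1.45] op 0.591 g 36.8
scene [356 129  22  23 392] [366.64030612 139.53316327]
[(129, np.int64(362), np.int64(373), np.float64(367.5)), (132, np.int64(357), np.int64(376), np.float64(366.5)), (135, np.int64(358), np.int64(376), np.float64(367.0)), (138, np.int64(358), np.int64(375), np.float64(366.5)), (141, np.int64(357), np.int64(375), np.float64(366.0)), (144, np.int64(358), np.int64(375), np.float64(366.5)), (147, np.int64(358), np.int64(375), np.float64(366.5)), (150, np.int64(361), np.int64(373), np.float64(367.0))]
[(160, np.int64(354), np.int64(378), np.float64(366.0)), (163, np.int64(355), np.int64(377), np.float64(366.0)), (166, np.int64(353), np.int64(377), np.float64(365.0)), (169, np.int64(353), np.int64(377), np.float64(365.0)), (172, np.int64(351), np.int64(378), np.float64(364.5)), (175, np.int64(351), np.int64(379), np.float64(
[... 807 characters left out ...]
nt64(266), np.int64(295), np.float64(280.5)), (251, np.int64(267), np.int64(293), np.float64(280.0)), (254, np.int64(268), np.int64(291), np.float64(279.5)), (257, np.int64(273), np.int64(285), np.float64(279.0))]
[(270, np.int64(264), np.int64(298), np.float64(281.0)), (273, np.int64(265), np.int64(298), np.float64(281.5)), (276, np.int64(266), np.int64(299), np.float64(282.5)), (279, np.int64(265), np.int64(299), np.float64(282.0)), (282, np.int64(265), np.int64(301), np.float64(283.0)), (285, np.int64(264), np.int64(302), np.float64(283.0)), (288, np.int64(264), np.int64(302), np.float64(283.0))]
[540, 213.6, 30] 282.55 277.73
[540, 213.6, 83] 281.06 255.69
[540, 213.6, 114] 280.14 241.99
```

play_rows(
  increments=[0.006,0,0.03,0,0.4,0,0,0.03,0,0.4,0,0,0.02,0,0.4,0,0,0.01,0,0.4,0,0,0,0,0.4,0,0,0,0,0.4],
)

```text
time: 9.98
tool_pos: [539.7, 212.7, 91.9]
tcp_rot: [0.0, 0.564, 0.826, 0.0]
force: [0.1, 0.1, -1.6]
opening: 0.596
grasp_force: 36.8
```

play_rows(
  increments=[0,0,0.005,0,0.4,0,0,0.005,0,0.4,0,0,0,0,0.4],
)

```text
time: 10.35
tool_pos: [539.4, 212.7, 90.2]
tcp_rot: [-0.0, 0.564, 0.826, -0.0]
force: [0.4, -0.2, -0.3]
opening: 0.597
grasp_force: 36.8
```

Run:
```python
from h import *
st()
```

```text
t 10.35 p [539.4 212.7  90.2] yaw 111.3 F [ 0.4 -0.2 -0.3] M [-0.04  0.    0.04] q [ 0.25  0.51 -0.3   0.76 -0.    1.45] op 0.597 g 36.8
```

play_rows(
  increments=[0,0,0.005,0,0.4,0,0,0.005,0,0.4,0,0,0,0,0.4],
)

```text
time: 10.72
tool_pos: [539.4, 212.7, 88.7]
tcp_rot: [-0.0, 0.564, 0.826, -0.0]
force: [-0.7, -0.1, -2.2]
opening: 0.598
grasp_force: 36.8
```

play_rows(
  increments=[0,0,0.005,0,0.4,0,0,0.005,0,0.4,0,0,0,0,0.4],
)

```text
time: 11.1
tool_pos: [539.5, 212.7, 87.2]
tcp_rot: [-0.0, 0.564, 0.826, -0.0]
force: [-0.0, 0.6, -2.0]
opening: 0.596
grasp_force: 36.8
```

play_rows(
  increments=[0,0,0.005,0,0.4,0,0,0.005,0,0.4,0,0,0,0,0.4],
)

```text
time: 11.48
tool_pos: [539.5, 212.7, 85.7]
tcp_rot: [-0.0, 0.564, 0.826, -0.0]
force: [-0.1, -0.8, -2.1]
opening: 0.595
grasp_force: 36.8
```

play_rows(
  increments=[0,0,0.005,0,0.4,0,0,0.003,0,0.4,0,0,0,0,0.4],
)

```text
time: 11.85
tool_pos: [539.5, 212.7, 84.5]
tcp_rot: [-0.0, 0.564, 0.826, -0.0]
force: [-0.5, -0.2, -0.7]
opening: 0.595
grasp_force: 36.8
```

play_rows(
  increments=[0,0,0.004,0,0.4,0,0,0.004,0,0.4,0,0,0,0,0.4],
)

```text
time: 12.22
tool_pos: [539.6, 212.7, 83.5]
tcp_rot: [0.0, 0.564, 0.826, 0.0]
force: [-0.6, 0.1, 0.3]
opening: 0.593
grasp_force: 37.0
```

Run:
```python
from h import *
st()
```

```text
t 12.22 p [539.6 212.7  83.5] yaw 111.3 F [-0.6  0.1  0.3] M [-0.06  0.07 -0.02] q [ 0.25  0.52 -0.31  0.75 -0.    1.45] op 0.593 g 37.0
```

play_rows(
  increments=[0,0,0.003,0,0.4,0,0,0,0,0.4,0,0,0,0,0.4],
)

```text
time: 12.6
tool_pos: [539.6, 212.7, 83.3]
tcp_rot: [0.0, 0.564, 0.826, 0.0]
force: [-1.8, -0.8, 5.5]
opening: 0.595
grasp_force: 37.3
```

play_rows(
  increments=[0,0,0.003,0,0.4,0,0,0,0,0.4,0,0,0,0,0.4],
)

```text
time: 12.98
tool_pos: [539.7, 212.7, 83.2]
tcp_rot: [0.0, 0.564, 0.826, 0.0]
force: [-2.5, -1.3, 8.8]
opening: 0.595
grasp_force: 37.7
```

play_rows(
  increments=[0,0,0,-0.5,0.4,0,0,0,-0.5,0.4,0,0,0,0,0.4],
)

```text
time: 13.35
tool_pos: [540.5, 213.1, 83.3]
tcp_rot: [0.001, 0.505, 0.863, 0.001]
force: [-0.7, 1.0, 5.9]
opening: 0.599
grasp_force: 37.5
```

play_rows(
  increments=[0,0,0,-0.5,0.4,0,0,0,-0.5,0.4,0,0,0,0,0.4],
)

```text
time: 13.72
tool_pos: [540.6, 213.2, 83.3]
tcp_rot: [0.001, 0.443, 0.896, 0.001]
force: [-0.9, 0.1, 6.3]
opening: 0.597
grasp_force: 37.5
```

Run:
```python
from h import *
st()
```

```text
t 13.72 p [540.6 213.2  83.3] yaw 127.4 F [-0.9  0.1  6.3] M [0.01 0.04 0.08] q [ 0.25  0.52 -0.31  0.74  0.    1.17] op 0.597 g 37.5
```

play_rows(
  increments=[0,0,0,-0.5,0.4,0,0,0,-0.5,0.4,0,0,0,0,0.4],
)

```text
time: 14.1
tool_pos: [540.7, 213.2, 83.3]
tcp_rot: [0.001, 0.38, 0.925, 0.001]
force: [-0.0, 0.7, 5.0]
opening: 0.595
grasp_force: 37.5
```

play_rows(
  increments=[0,0,0,-0.5,0.4,0,0,0,-0.5,0.4,0,0,0,0,0.4],
)

```text
time: 14.48
tool_pos: [540.7, 213.2, 83.3]
tcp_rot: [0.001, 0.314, 0.949, 0.001]
force: [-1.1, 0.1, 6.0]
opening: 0.594
grasp_force: 37.5
```

Run:
```python
from h import *
st()
```

```text
t 14.47 p [540.7 213.2  83.3] yaw 143.4 F [-1.1  0.1  6. ] M [0.07 0.07 0.05] q [ 0.25  0.52 -0.31  0.74  0.    0.89] op 0.594 g 37.5
```

play_rows(
  increments=[0,0,0,-0.5,0.4,0,0,0,-0.5,0.4,0,0,0,0,0.4],
)

```text
time: 14.85
tool_pos: [540.8, 213.2, 83.3]
tcp_rot: [0.001, 0.247, 0.969, 0.001]
force: [-0.4, 0.4, 5.9]
opening: 0.597
grasp_force: 37.4
```

play_rows(
  increments=[0,0,0,-0.5,0.4,0,0,0,-0.5,0.4,0,0,0,0,0.4],
)

```text
time: 15.22
tool_pos: [540.8, 213.1, 83.1]
tcp_rot: [0.001, 0.18, 0.984, 0.001]
force: [1.1, 0.4, 5.0]
opening: 0.596
grasp_force: 37.3
```

Run:
```python
from h import *
st()
```

```text
t 15.22 p [540.8 213.1  83.1] yaw 159.3 F [1.1 0.4 5. ] M [ 0.19 -0.29 -0.01] q [ 0.25  0.52 -0.31  0.74  0.    0.61] op 0.596 g 37.3
```

play_rows(
  increments=[0,0,0,-0.5,0.4,0,0,0,0,0.4],
)

```text
time: 15.48
tool_pos: [539.6, 212.9, 82.2]
tcp_rot: [-0.0, 0.146, 0.989, 0.0]
force: [0.9, 0.0, 0.7]
opening: 0.594
grasp_force: 36.9
```

Run:
```python
from h import *
st()
```

```text
t 15.47 p [539.6 212.9  82.2] yaw 163.3 F [0.9 0.  0.7] M [ 0.22 -0.21 -0.01] q [ 0.25  0.52 -0.31  0.74  0.    0.54] op 0.594 g 36.9
```

play_rows(
  increments=[0,0,0,-0.5,0.4,0,0,0,0,0.4],
)

```text
time: 15.72
tool_pos: [539.2, 212.7, 82.0]
tcp_rot: [-0.0, 0.111, 0.994, -0.0]
force: [0.4, 1.0, -1.2]
opening: 0.594
grasp_force: 36.9
```

play_rows(
  increments=[0,0,0.005,0,0.4,0,0,0.005,0,0.4,0,0,0,0,0.4],
)

```text
time: 16.1
tool_pos: [539.3, 212.7, 80.7]
tcp_rot: [-0.0, 0.11, 0.994, -0.0]
force: [-0.4, 1.5, -1.5]
opening: 0.598
grasp_force: 36.9
```

Run:
```python
from h import *
st()
```

```text
t 16.1 p [539.3 212.7  80.7] yaw 167.3 F [-0.4  1.5 -1.5] M [ 0.15 -0.03  0.04] q [ 0.25  0.52 -0.31  0.74  0.    0.47] op 0.598 g 36.9
```

Dropping freely. I'll keep going down towards 75.6.

play_rows(
  increments=[0,0,0.005,0,0.4,0,0,0.005,0,0.4,0,0,0,0,0.4],
)

```text
time: 16.48
tool_pos: [539.5, 212.7, 79.4]
tcp_rot: [-0.0, 0.11, 0.994, -0.0]
force: [0.1, 0.9, -1.7]
opening: 0.595
grasp_force: 36.9
```

play_rows(
  increments=[0,0,0.005,0,0.4,0,0,0.005,0,0.4,0,0,0,0,0.4],
)

```text
time: 16.85
tool_pos: [539.5, 212.6, 77.9]
tcp_rot: [-0.0, 0.11, 0.994, -0.0]
force: [-0.1, 0.2, -1.0]
opening: 0.598
grasp_force: 36.9
```

Run:
```python
from h import *
st()
```

```text
t 16.85 p [539.5 212.6  77.9] yaw 167.3 F [-0.1  0.2 -1. ] M [ 0.01  0.03 -0.06] q [ 0.25  0.52 -0.31  0.73 -0.    0.47] op 0.598 g 36.9
```

play_rows(
  increments=[0,0,0.005,0,0.4,0,0,0.005,0,0.4,0,0,0,0,0.4],
)

```text
time: 17.23
tool_pos: [539.5, 212.7, 76.4]
tcp_rot: [-0.0, 0.11, 0.994, -0.0]
force: [-0.6, 0.2, -1.9]
opening: 0.597
grasp_force: 36.9
```

play_rows(
  increments=[0,0,0.004,0,0.4,0,0,0.002,0,0.4,0,0,0,0,0.4],
)

```text
time: 17.6
tool_pos: [539.5, 212.7, 75.6]
tcp_rot: [-0.0, 0.11, 0.994, -0.0]
force: [-0.0, 0.0, -1.0]
opening: 0.599
grasp_force: 36.9
```

Run:
```python
from h import *
st()
```

```text
t 17.6 p [539.5 212.7  75.6] yaw 167.3 F [-0.  0. -1.] M [-0.01  0.    0.01] q [ 0.25  0.53 -0.32  0.73  0.    0.47] op 0.599 g 36.9
```

play_rows(
  increments=[0,0,0.003,0,0.4,0,0,0,0,0.4,0,0,0,0,0.4],
)

```text
time: 17.98
tool_pos: [539.7, 212.7, 75.4]
tcp_rot: [0.0, 0.11, 0.994, 0.0]
force: [-1.4, -0.2, 2.3]
opening: 0.599
grasp_force: 37.1
```

play_rows(
  increments=[0,0,0.002,0,0.4,0,0,0,0,0.4,0,0,0,0,0.4],
)

```text
time: 18.35
tool_pos: [539.6, 212.7, 75.3]
tcp_rot: [0.0, 0.11, 0.994, 0.0]
force: [-2.3, -1.2, 4.3]
opening: 0.603
grasp_force: 37.4
```

play_rows(
  increments=[0,0,0,0.5,0.4,0,0,0.002,0.5,0.4,0,0,0,0,0.4],
)

```text
time: 18.73
tool_pos: [540.5, 212.9, 75.3]
tcp_rot: [0.001, 0.18, 0.984, 0.0]
force: [-1.7, -0.5, 5.6]
opening: 0.597
grasp_force: 37.5
```

Run:
```python
from h import *
st()
```

```text
t 18.73 p [540.5 212.9  75.3] yaw 159.3 F [-1.7 -0.5  5.6] M [-0.03  0.16 -0.01] q [ 0.25  0.53 -0.32  0.73  0.    0.61] op 0.597 g 37.5
```

play_rows(
  increments=[0,0,0.001,0.5,0.4,0,0,0.002,0.5,0.4,0,0,0,0,0.4],
)

```text
time: 19.1
tool_pos: [540.6, 212.9, 74.8]
tcp_rot: [0.001, 0.247, 0.969, 0.0]
force: [0.4, -0.5, 4.6]
opening: 0.597
grasp_force: 37.4
```

Run:
```python
from h import *
st()
```

```text
t 19.1 p [540.6 212.9  74.8] yaw 151.4 F [ 0.4 -0.5  4.6] M [-0.11 -0.03 -0.09] q [ 0.25  0.53 -0.32  0.73 -0.    0.75] op 0.597 g 37.4
```

play_rows(
  increments=[0,0,0.002,0.5,0.4,0,0,0.002,0.5,0.4,0,0,0,0,0.4],
)

```text
time: 19.48
tool_pos: [540.4, 212.9, 74.1]
tcp_rot: [0.001, 0.314, 0.949, 0.0]
force: [0.8, -0.4, 4.6]
opening: 0.596
grasp_force: 37.5
```

play_rows(
  increments=[0,0,0.002,0.5,0.4,0,0,0.002,0.5,0.4,0,0,0,0,0.4],
)

```text
time: 19.85
tool_pos: [540.3, 212.8, 73.3]
tcp_rot: [0.001, 0.379, 0.925, 0.0]
force: [-0.7, -1.0, 5.1]
opening: 0.596
grasp_force: 37.4
```

Run:
```python
from h import *
st()
```

```text
t 19.85 p [540.3 212.8  73.3] yaw 135.4 F [-0.7 -1.   5.1] M [-0.08 -0.03  0.01] q [ 0.25  0.53 -0.32  0.72 -0.    1.03] op 0.596 g 37.4
```

play_rows(
  increments=[0,0,0.002,0.5,0.4,0,0,0.002,0.5,0.4,0,0,0,0,0.4],
)

```text
time: 20.23
tool_pos: [540.0, 212.9, 72.6]
tcp_rot: [0.0, 0.443, 0.897, 0.0]
force: [0.1, -0.8, 5.6]
opening: 0.598
grasp_force: 37.4
```

play_rows(
  increments=[0,0,0.002,0.5,0.4,0,0,0.002,0.5,0.4,0,0,0,0,0.4],
)

```text
time: 20.6
tool_pos: [539.9, 212.8, 71.9]
tcp_rot: [0.0, 0.504, 0.864, 0.0]
force: [0.7, -0.4, 4.4]
opening: 0.599
grasp_force: 37.4
```

Run:
```python
from h import *
st()
```

```text
t 20.6 p [539.9 212.8  71.9] yaw 119.5 F [ 0.7 -0.4  4.4] M [-0.09 -0.02 -0.15] q [ 0.25  0.53 -0.32  0.72  0.    1.3 ] op 0.599 g 37.4
```

play_rows(
  increments=[0,0,0.002,0.4,0.4,0,0,0.001,0.3,0.4,0,0,0,0,0.4],
)

```text
time: 20.98
tool_pos: [539.8, 212.8, 71.4]
tcp_rot: [0.0, 0.545, 0.838, 0.0]
force: [0.4, 0.0, 5.3]
opening: 0.598
grasp_force: 37.4
```

Run:
```python
from h import *
st()
```

```text
t 20.98 p [539.8 212.8  71.4] yaw 113.9 F [0.4 0.  5.3] M [-0.07 -0.05 -0.08] q [ 0.25  0.53 -0.32  0.72  0.    1.4 ] op 0.598 g 37.4
```

play_rows(
  increments=[0,0,0.001,0.3,0.4,0,0,0,0,0.4],
)

```text
time: 21.22
tool_pos: [539.7, 212.8, 71.2]
tcp_rot: [0.0, 0.563, 0.826, 0.0]
force: [-0.0, -1.3, 4.5]
opening: 0.595
grasp_force: 37.4
```

Run:
```python
from h import *
st()
```

```text
t 21.23 p [539.7 212.8  71.2] yaw 111.5 F [-0.  -1.3  4.5] M [-0.04 -0.02 -0.1 ] q [ 0.25  0.53 -0.32  0.72  0.    1.44] op 0.595 g 37.4
```

play_rows(
  increments=[0,0,0,0.2,0.4,0,0,0,0,0.4],
)

```text
time: 21.48
tool_pos: [539.6, 212.8, 71.1]
tcp_rot: [0.0, 0.575, 0.818, 0.0]
force: [0.8, 0.2, 4.7]
opening: 0.593
grasp_force: 37.4
```

Run:
```python
from h import *
st()
```

```text
t 21.48 p [539.6 212.8  71.1] yaw 109.8 F [0.8 0.2 4.7] M [ 0.01 -0.08 -0.09] q [ 0.25  0.53 -0.32  0.72  0.    1.47] op 0.593 g 37.4
```

play_rows(
  increments=[0,0,0.001,0.2,0.4,0,0,0,0,0.4],
)

```text
time: 21.72
tool_pos: [539.5, 212.9, 70.9]
tcp_rot: [-0.0, 0.587, 0.81, 0.0]
force: [-0.0, 0.7, 4.5]
opening: 0.599
grasp_force: 37.4
```

Run:
```python
from h import *
st()
```

```text
t 21.73 p [539.5 212.9  70.9] yaw 108.1 F [-0.   0.7  4.5] M [ 0.07 -0.04  0.06] q [ 0.25  0.53 -0.32  0.72  0.    1.5 ] op 0.599 g 37.4
```

play_rows(
  increments=[0,0,0,0.2,0.4,0,0,0,0,0.4],
)

```text
time: 21.98
tool_pos: [539.4, 212.9, 70.9]
tcp_rot: [-0.0, 0.598, 0.802, 0.0]
force: [0.3, 0.7, 5.4]
opening: 0.598
grasp_force: 37.3
```

Run:
```python
from h import *
st()
```

```text
t 21.98 p [539.4 212.9  70.9] yaw 106.6 F [0.3 0.7 5.4] M [0.13 0.03 0.26] q [ 0.25  0.53 -0.32  0.72  0.    1.53] op 0.598 g 37.3
```

Torque has risen to about 0.26 N m and z no longer falls, so the cap has reached the stop at home. Releasing now.

play_rows(
  increments=[0,0,0,0,0.65,0,0,0,0,0.75,0,0,0,0,0.9,0,0,0,0,1,0,0,0,0,1,0,0,0,0,1],
)

```text
time: 22.72
tool_pos: [539.6, 212.7, 70.9]
tcp_rot: [0.0, 0.598, 0.801, 0.0]
force: [-0.1, -0.0, 0.4]
opening: 1.003
grasp_force: 0.0
```

play_rows(
  increments=[0,0,-0.1,0,1,0,0,-0.2,0,1,0,0,-0.3,0,1,0,0,-0.3,0,1,0,0,-0.2,0,1,0,0,0,0,1,0,0,0,0,1,0,0,0,0,1],
)

```text
time: 23.72
tool_pos: [538.7, 212.5, 234.7]
tcp_rot: [-0.001, 0.598, 0.801, -0.001]
force: [0.4, 0.6, -0.1]
opening: 0.999
grasp_force: 0.0
```

Run:
```python
from h import *
st(); 
for n in('side','scene','wrist'): snap(n,n+'9')
ims=[cv2.resize(cv2.imread(f'pics/{f}.png')[y-50:y+50,x-50:x+50],None,fx=4,fy=4,interpolation=cv2.INTER_CUBIC) for f,x,y in(('scene9',366,155),('side9',283,265))]
cv2.imwrite('pics/end.png',np.hstack(ims))
im=cv2.imread('pics/wrist9.png'); h=cv2.cvtColor(im,cv2.COLOR_BGR2HSV); m=cv2.inRange(h,(15,90,90),(34,255,255)); m[:,:270]=0;m[:,370:]=0
n,l,s,c=cv2.connectedComponentsWithStats(m); i=1+s[1:,4].argmax(); print(s[i],c[i],captop('wrist9',tuple(int(x) for x in c[i]),98.5))
```

```text
t 23.73 p [538.7 212.5 234.7] yaw 106.5 F [ 0.4  0.6 -0.1] M [ 0.01  0.   -0.04] q [ 0.25  0.38 -0.11  1.09  0.    1.53] op 0.999 g 0.0
[ 294  157   55   58 1787] [319.79182988 181.15165081] (array([543.04828202, 207.93410987,  18.62992802]), 236, np.float64(2.3052832429355314))
```

View pics/end.png

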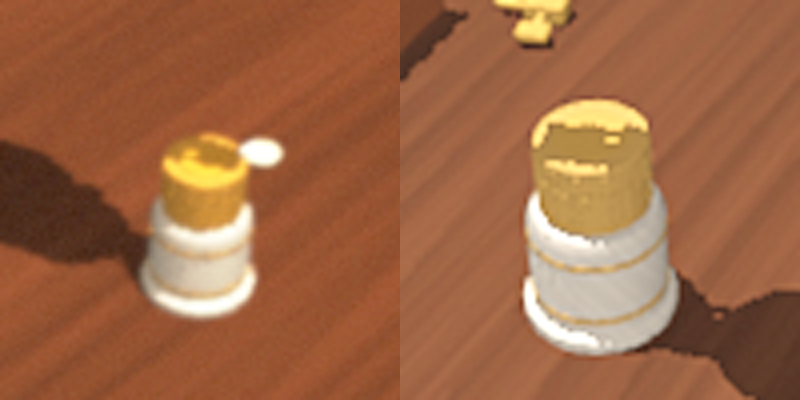

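Both crops show the cap level and seated on the shoulder, at (204,180) in the scene view and (592,165) in the side view, with the gripper clear. The circle fit on the last wrist picture failed because of shadow on the cap's top, so I'm going by the measured TCP heights. Handing in.

```bash
python3 -c "
from h import *
print(manip.sign_off())"
```

```text
the job is handed in; nothing more can be done
None
```

The brass cap is screwed home on the canister (centre about 4.3 mm above neck_top by TCP height, turned clockwise to its stop) and released; the job was handed in at about 24 s, and no verdict came back.

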